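Leak-test a capped metal syringe: lay it in its cradle, draw the plunger and hold

ROBOT

A 7-joint arm with a two-finger parallel gripper is mounted at the origin on a cart in front of the work surface, level with it; the furniture and walls round the work are solid. World frame = base frame: x ahead of the robot, y to its left, z up, the work surface at z = 0. Lengths are in m, angles in rad, forces in N, time in s.
With the tool pointing down it reaches from about 0.425 to 0.875 m from the base axis. Payload 4.7 kg.
Tool frame: the origin (TCP) lies midway between the tips of the shut fingers; the grasp point (between the pads) lies 19 mm behind it (env.pinch_z is the distance from the TCP to the grasp point, in m); z points along the fingers, y is the line along which they close (so a half turn about z gives the same grasp; the last joint's range is limited). The gripper opens to 87 mm and grips with 3 to 60 N. Pads are 19 mm wide; open, the fingers measure 117 mm over their backs; the gripper's body (75 mm by 190 mm) begins 51 mm behind the grasp point.
Start: joints at [-1.109, 0.321, -0.07, 1.45, 0.023, 1.371, -0.057], TCP at [0.281, 0.586, 0.223] pointing down, gripper open.
Joint ranges: [-2.86, 2.86], [-0.3, 2.09], [-1.38, 1.24], [0.06, 2.45], [-1.56, 4.7], [0.09, 2.05], [-2.69, 2.69]. Speed limits (rad/s): [2.57, 2.57, 3.14, 3.14, 3.14, 3.14, 3.14].

INTERFACE

Orientations are given as a rotation vector (axis times angle).
In Python, from bench import env gives the robot as it stands. The module is installed in compiled form; this text tells all that it offers.
- The arm moves only by the tool carry_out, never from a script. Its argument "deltas" is a list of rows, each an object with "slide": the shift along the world's x, y, z in cm, a list of three; "yaw": the turn about the world's z in rad; "hand": the finger opening in cm, from 0 to 8.7. In form: [{"slide": [x, y, z], "yaw": yaw, "hand": hand}, ...]. A call has 1 to 5 rows; each row shifts and turns the commanded pose from where the row before left it; what a row does not reach is not made up. A row lasts 1/12 s, in which the tool goes at most 41.7 mm and 7.16 degrees, less where a joint would pass 70% of its speed; a pose out of reach is approached as far as the arm can. A call with a gripper value outside its range is refused whole. The fingers move at their own pace and stop on an object; "newtons" is the grip in N (left out, the last holds). Time passes only in rows, so rows that do not move let the fingers close. It gives the time, the measured TCP pose, the force and the opening at its end, in the units of the state.
- env.get_obs(): the state, without advancing time (a new reading comes with each control period).
- env.camera(name): name is "scene" or "top" or "wrist"; returns (picture, depth): 384x512x3 uint8, blue, green, red; 384x512 float32, m along the optical axis (not along the pixel's ray), 0 where there is no reading.
- env.camera_model(name): a dict with "fx", "fy", "cx", "cy" (pixels), "k1" (the pictures are not rectified: a ray, as slopes to the right and down, at radius r is drawn at 1 + k1 r^2 times it, then the intrinsics apply), "position" and "attitude" of the camera in the world. Camera axes: x right, y down, z forward; pixel columns grow to the right and rows downward; lengths in m; the calibration is good to about 2 mm. A picture is of the moment at which its call begins: read the wrist's pose just before it. camera_model takes no time and is no camera call; for the wrist camera it gives the pose at the moment of the call.
- env.job_done(): hands the job in, once; it reports no verdict.
The state is a dict: "clock": time; "joints": joint angles; "dq": joint speeds; "tau": joint torques, N m; "tcp_pos": TCP position; "orientation": TCP orientation; "contact_force": force on the tool from outside, world axes, zero at the start; "ft_torque": the same for the moment, N m; "width": opening from 0.0 (shut) to 1.0 (fully open).
Only numpy, scipy, OpenCV 4.12 (cv2) and the standard library are available. Lean on these libraries where they do the work, as an engineer would, in place of code of your own. Each camera call takes 0.05 s, during which the arm holds its last target. There are 200 camera calls.

TASK

Leak-test the capped metal syringe: take it from where it stands upright on its plunger knob and lay it gently on its side in the aluminium cradle, the barrel in the V saddles, the flange just inside the slotted end plate and the knob sticking out past that plate, and let go of it. Then take the knob and pull the plunger straight out in line by 40 mm, without lifting or skewing the barrel in the cradle, and finish still holding it drawn out there against its own pull. Leave the flask, the bottle, the vial and the tape where they are.

Things in the scene. Friction and masses are not known exactly. Their poses are not given: they have to be found in the camera images.
- syringe: Metal syringe, 155 g, standing on its knob. Origin: on the axis at the knob's outer face when the plunger is in (stays with the barrel); z axis towards the nozzle, up at the start. Along z, mm: ribbed light metal knob dia 36, 0-30; rod dia 12, 30-56; flange dia 44, 56-62; steel barrel dia 26, 62-200; black nozzle cap dia 15, 200-218. Balances at about 100. Round.
- syringe_flange (a point): Point on the syringe's axis at the flange's face towards the knob (56 mm along z from the syringe's origin). Flange, barrel and cap are one rigid piece; knob and rod slide as the plunger.
- plunger_knob (a point): Centre of the plunger's ribbed light metal knob (36 mm dia, 30 mm long along the axis); moves with the plunger; axes as the syringe's.
- plunger (a joint): How far the plunger is pulled out, m: 0 fully in, at most 0.075. With the nozzle capped it draws itself back in when let go: about 4 N when in, rising to 8 N at 0.040; pulling must overcome 1.5 N of friction besides. A dark ring on the rod reaches the flange's face at 0.040.
- cradle: Aluminium cradle, fixed. Origin: on the bench under the middle of the saddle nearer the nozzle; z up, y along the lying syringe, +y to the knob end. In mm: base x -35..35, y -25..90, 10 thick; two 90-degree V saddles open upward, 12 thick, at y 0 and 46, tops 53 high, 46 wide. The seated barrel's axis is 50 above the bench at x 0. Nothing stands below the barrel past y -25 nor below the knob.
- cradle_stop (a point): On the seated syringe's axis at the inner face of the slotted end plate (cradle x 0, y 70, 50 mm above the bench; axes as the cradle's). The plate is 8 mm thick, 56 wide, 65 high; its slot, 22 wide, open at the top down to 36 mm, takes the rod, not the flange. The flange's knob-side face lies 0 to 12 mm inside it, and bears on it when the plunger is pulled.
- flask: Conical flask with red stopper, 64x64x106 mm, origin at the centre of its underside. Leave alone.
- reagent_bottle: Glass stoppered reagent bottle, 55x55x93 mm, origin at the centre of its underside. Leave alone.
- vial: Small screw-cap vial, 24x24x52 mm, origin at the centre of its underside. Leave alone.
- tape_roll: Roll of tape lying flat, 70 mm across, 18 mm high, origin at the centre of its underside. Leave alone. Just beyond it, between syringe and cradle, stands a fixed wooden weight case with open lid (x 0.48 to 0.62, y -0.04 to 0.12 m), up to about 140 mm high: carry the syringe over it.
Not all that is in view belongs to the job. Leave any brown or purple look-alike of the cradle alone.

How it is judged:
By the outcome, as a careful person would: the job done as asked, in the order asked, and still so for the second after the job is handed in, while the arm keeps its last pose, push and grip.
It also fails if it takes over 51 s, if anything falls off the work surface, if the arm or the gripper's body presses on something with over 40 N, if the wrist force passes 120 N, or if a joint passes its speed limit or range.

## Working session

There is one attempt and no reset: what is moved stays moved. The work goes in short steps, Python scripts to look and compute and a tool call to move; the robot and the scene stay as the last step left them, time stands still between calls to the robot, and variables do not carry over. Pictures are saved under pics/ and viewed, on a budget of 10 in all, crops included, one or two more only if the job needs it, and the job is handed in when it is done.

Besides the shell and the picture viewer there is one more tool, called as a command line: name --argument value ..., lists and objects as JSON in quotes. carry_out: Moves the arm, as the interface text tells. Its arguments: {"type":"object","properties":{"deltas":{"type":"array"},"newtons":{"type":"number"}},"required":["deltas"]}

```bash
mkdir -p pics
cat > h.py <<'E'
import numpy as np, cv2
from scipy.spatial.transform import Rotation as R
from bench import env
def rot(m):
    a=np.array(m["attitude"],float)
    if a.shape==(3,3): return a
    return R.from_rotvec(a).as_matrix() if a.size==3 else R.from_quat(a).as_matrix()
def ray(m,u,v):
    K=np.array([[m["fx"],0,m["cx"]],[0,m["fy"],m["cy"]],[0,0,1]],float)
    p=np.array([[u,v]],float)[:,None]
    q=cv2.undistortPoints(p,K,np.array([m["k1"],0,0,0.]))[0,0]
    return np.array(m["position"]),rot(m)@np.array([q[0],q[1],1])
def onz(m,u,v,z):
    o,d=ray(m,u,v); return o+d*(z-o[2])/d[2]
def pt(m,u,v,dep):
    o,d=ray(m,u,v); return o+d*dep
E
python3 - <<'E'
from h import *
for n in ("scene","top"):
    m=env.camera_model(n); p,d=env.camera(n); cv2.imwrite(f"pics/{n}0.png",p); np.savez(f"pics/{n}0.npz",p=p,d=d); print(n,m)
print(env.get_obs(), env.pinch_z)
E
```

```text
scene {'fx': 446.796376054784, 'fy': 446.796376054784, 'cx': 254.33093438503988, 'cy': 191.5275439562789, 'k1': -0.04494082027246588, 'position': array([-0.25920852, -1.45557688,  0.92419321]), 'attitude': array([-1.999825  ,  0.52793831, -0.30526195])}
top {'fx': 369.47279908047557, 'fy': 369.47279908047557, 'cx': 257.55111649196317, 'cy': 187.67987567033023, 'k1': 0.04174036233827632, 'position': array([ 0.40407687, -0.0656237 ,  1.27917574]), 'attitude': array([-2.17014954,  2.13192466, -0.09340273])}
{'clock': 0.1, 'joints': array([-1.10890149,  0.32178746, -0.0700975 ,  1.45155619,  0.02264251,
        1.37083342, -0.056922  ]), 'dq': array([ 0.00085492, -0.00208102, -0.00106522, -0.00241466, -0.00035852,
        0.0009883 ,  0.00013527]), 'tau': array([-2.61452160e-04, -4.92571056e+01, -4.06085690e-01, -3.13397598e+01,
       -6.41891873e-02,  3.94086353e-02,  6.74496960e-05]), 'tcp_pos': array([0.28126626, 0.58542789, 0.22154436]), 'orientation': array([-6.97431721e-01, -3.06292286e+00,  2.79145232e-03]), 'contact_force': array([-0.27629621,  0.22033837, -0.12891284]), 'ft_torque': array([-0.02077951,  0.02944288,  0.04329687]), 'width': 0.9983963474501815} 0.0187
```

View pics/scene0.png

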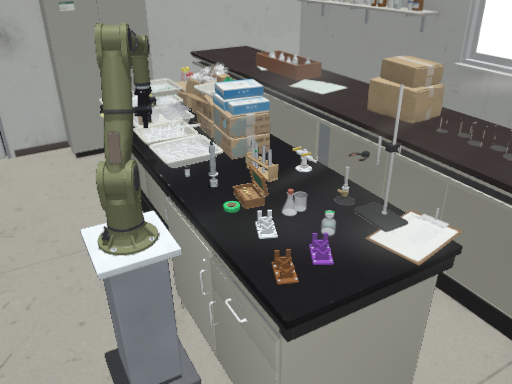

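View pics/top0.png

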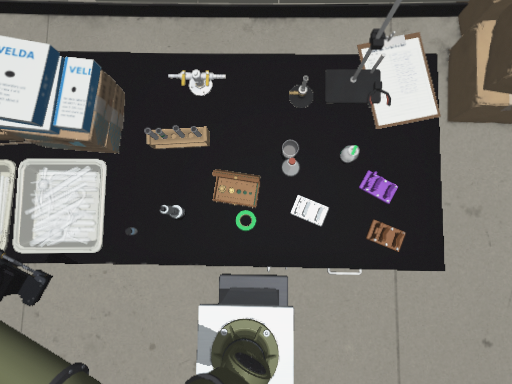

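The top view shows the syringe with its foot at about (177,212), the white cradle at (310,210), the tape at (246,220) and the weight case at (236,188). I'll crop in on the cradle and syringe.

Run:
```python
from h import *
m=env.camera_model("top"); z=np.load("pics/top0.npz"); p,d=z["p"],z["d"]
a=cv2.resize(p[185:235,280:340],None,fx=8,fy=8,interpolation=cv2.INTER_NEAREST)
b=cv2.resize(p[190:240,115:195],None,fx=8,fy=8,interpolation=cv2.INTER_NEAREST)[:, :640]
s=np.load("pics/scene0.npz")["p"]
c=cv2.resize(s[205:245,245:290],None,fx=7,fy=7,interpolation=cv2.INTER_NEAREST)
out=np.zeros((600,800,3),np.uint8); out[:280,:315]=c; out[200:600,320:800]=a; b=cv2.resize(b,(440,275)); out[:190,350:790]=b[:190]
cv2.imwrite("pics/crop1.png",out)
print(np.bincount(((d[185:235,280:340][p[185:235,280:340].min(2)>150])*1000).astype(int)//10*10).nonzero())
# cradle 3D points
g=(p.min(2)>110)&(np.indices(d.shape)[0]>185)&(np.indices(d.shape)[0]<235)&(np.indices(d.shape)[1]>280)&(np.indices(d.shape)[1]<340)&(d>0)
P=np.array([pt(m,u,v,d[v,u]) for v,u in zip(*g.nonzero())])
print(P.min(0),P.max(0),np.histogram(P[:,2],bins=10))
print(cv2.minAreaRect(P[:,:2].astype(np.float32)))
lo=P[P[:,2]<.02]; print('base',cv2.minAreaRect(lo[:,:2].astype(np.float32)))
hi=P[P[:,2]>.045]; print('hi',np.round(hi,3).tolist()[::3])
# syringe pts
S=np.array([pt(m,u,v,d[v,u]) for v in range(195,232) for u in range(150,195) if 0<d[v,u]])
S=S[S[:,2]>.015]; 
for l in np.arange(.02,.24,.02):
    q=S[(S[:,2]>l)&(S[:,2]<l+.02)]
    if len(q): print(round(l,2),len(q),q.min(0).round(3),q.max(0).round(3),q.mean(0).round(3))
```

```text
(array([1200, 1210, 1220, 1230, 1240, 1250, 1260, 1270, 1280]),)
[ 0.42325552 -0.2749653  -0.00503221] [ 0.52514688 -0.14422491  0.0707256 ] (array([ 21, 238, 275,   8,  22,  41,  40,  36,   6,  19]), array([-0.00503221,  0.00254357,  0.01011935,  0.01769514,  0.02527092,
        0.0328467 ,  0.04042248,  0.04799826,  0.05557404,  0.06314982,
        0.0707256 ]))
((0.47356751561164856, -0.2100013792514801), (0.11713243275880814, 0.07083886861801147), 68.24565887451172)
base ((0.47356751561164856, -0.2100013792514801), (0.11713243275880814, 0.07083886861801147), 68.24565887451172)
hi [[0.516, -0.179, 0.071], [0.513, -0.183, 0.063], [0.509, -0.179, 0.069], [0.506, -0.18, 0.065], [0.503, -0.18, 0.064], [0.5, -0.177, 0.062], [0.501, -0.207, 0.054], [0.498, -0.204, 0.054], [0.495, -0.201, 0.048], [0.492, -0.205, 0.045], [0.479, -0.163, 0.067], [0.482, -0.247, 0.05], [0.476, -0.163, 0.065], [0.479, -0.247, 0.047], [0.473, -0.164, 0.061], [0.47, -0.158, 0.05], [0.472, -0.244, 0.045], [0.466, -0.16, 0.066], [0.464, -0.161, 0.049], [0.465, -0.191, 0.047], [0.461, -0.187, 0.055], [0.458, -0.1
[... 152 characters left out ...]
33] [0.456 0.223 0.028]
0.04 11 [0.44  0.217 0.057] [0.476 0.248 0.06 ] [0.457 0.23  0.059]
0.06 60 [0.44  0.216 0.06 ] [0.479 0.251 0.079] [0.46  0.23  0.064]
0.08 13 [0.449 0.224 0.08 ] [0.472 0.232 0.1  ] [0.459 0.227 0.088]
0.1 15 [0.447 0.224 0.102] [0.47  0.24  0.118] [0.457 0.229 0.109]
0.12 14 [0.447 0.224 0.122] [0.472 0.236 0.139] [0.458 0.227 0.129]
0.14 12 [0.449 0.224 0.143] [0.471 0.231 0.159] [0.459 0.227 0.151]
0.16 16 [0.448 0.224 0.16 ] [0.47  0.233 0.179] [0.458 0.227 0.17 ]
0.18 28 [0.447 0.224 0.181] [0.471 0.249 0.2  ] [0.459 0.232 0.192]
0.2 44 [0.45  0.225 0.2  ] [0.47  0.245 0.219] [0.459 0.234 0.209]
0.22 1 [0.463 0.24  0.22 ] [0.463 0.24  0.22 ] [0.463 0.24  0.22 ]
```

View pics/crop1.png

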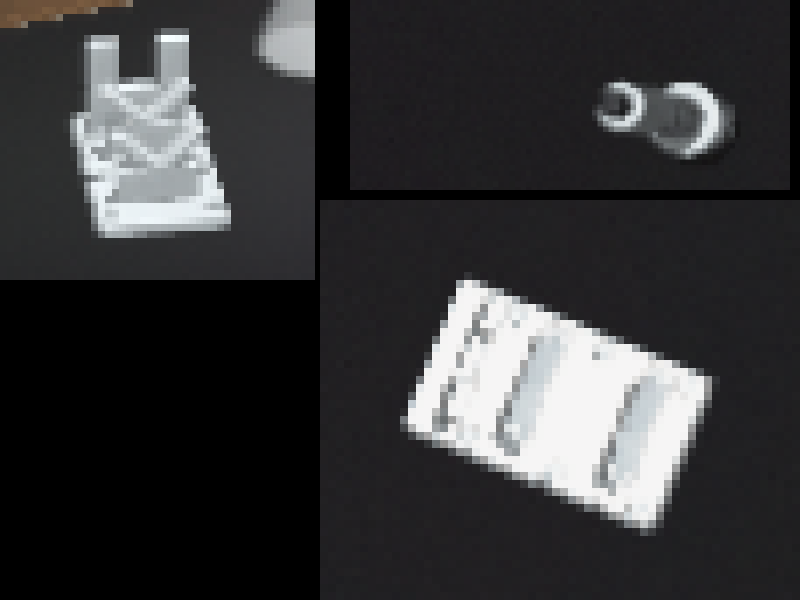

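The cradle's origin comes out at about (0.4615, -0.240), with its +y axis (the knob end) at 68° in the world. The syringe's axis is at about (0.4595, 0.237). The plan:
1. Grip high on the barrel.
2. Tip it on its knob through the pads with a light grip.
3. Grip hard, carry it over and lower it into the cradle.

First I'll move above the syringe.

carry_out --deltas '[{"slide": [1.8,-3.5,1.0],"yaw": 0.045,"hand": 8.7},{"slide": [1.8,-3.5,1.0],"yaw": 0.045,"hand": 8.7},{"slide": [1.8,-3.5,1.0],"yaw": 0.045,"hand": 8.7},{"slide": [1.8,-3.5,1.0],"yaw": 0.045,"hand": 8.7},{"slide": [1.8,-3.5,1.0],"yaw": 0.045,"hand": 8.7}]' --newtons 10

```text
clock: 0.52
tcp_pos: [0.3719, 0.4089, 0.2725]
orientation: [-0.345, -3.122, 0.001]
contact_force: [0.3, 0.8, -0.1]
width: 0.997
```

carry_out --deltas '[{"slide": [1.8,-3.5,0],"yaw": 0.045,"hand": 8.7},{"slide": [1.8,-3.5,0],"yaw": 0.045,"hand": 8.7},{"slide": [1.8,-3.5,0],"yaw": 0.045,"hand": 8.7},{"slide": [1.8,-3.5,0],"yaw": 0.045,"hand": 8.7},{"slide": [0,0,0],"yaw": 0.045,"hand": 8.7}]'

```text
clock: 0.93
tcp_pos: [0.4481, 0.2613, 0.2726]
orientation: [0.014, 3.139, -0.006]
contact_force: [1.2, -0.4, -0.4]
width: 1.002
```

```bash
cat >> h.py <<'E'
def st():
    o=env.get_obs(); r=R.from_rotvec(o["orientation"]).as_matrix()
    print("t",round(o["clock"],2),"tcp",o["tcp_pos"].round(4),"toolx",np.degrees(np.arctan2(r[1,0],r[0,0])).round(1),"tilt",np.degrees(np.arccos(-r[2,2])).round(2),"F",o["contact_force"].round(2),"w",(o["width"]*87).round(1),"q",o["joints"].round(2))
    return o
E
python3 - <<'E'
from h import *
st(); m=env.camera_model("wrist"); p,d=env.camera("wrist"); np.savez("pics/w1.npz",p=p,d=d); cv2.imwrite("pics/w1.png",p)
S=np.array([pt(m,u,v,d[v,u]) for v in range(0,384,2) for u in range(0,512,2) if d[v,u]>0])
k=(np.hypot(S[:,0]-.4595,S[:,1]-.237)<.03)&(S[:,2]>.19)&(S[:,2]<.225)
q=S[k]
for a,b in((.19,.205),(.21,.225)):
    t=q[(q[:,2]>a)&(q[:,2]<b)]; print(len(t), len(t) and (t.min(0).round(4),t.max(0).round(4),t.mean(0).round(4)))
E
```

```text
Traceback (most recent call last):
  File "h.py", line 19, in st
    print("t",round(o["clock"],2),"tcp",o["tcp_pos"].round(4),"toolx",np.degrees(np.arctan2(r[1,0],r[0,0])).round(1),"tilt",np.degrees(np.arccos(-r[2,2])).round(2),"F",o["contact_force"].round(2),"w",(o["width"]*87).round(1),"q",o["joints"].round(2))
                                                                                                                                                                                                        ^^^^^^^^^^^^^^^^^^^^^
AttributeError: 'float' object has no attribute 'round'
```

```bash
sed -i 's/(o\["width"\]\*87).round(1)/round(float(o["width"])*87,1)/' h.py
python3 - <<'E'
from h import *
st(); m=env.camera_model("wrist"); p,d=env.camera("wrist"); np.savez("pics/w1.npz",p=p,d=d); cv2.imwrite("pics/w1.png",p)
S=np.array([pt(m,u,v,d[v,u]) for v in range(0,384,2) for u in range(0,512,2) if d[v,u]>0])
k=(np.hypot(S[:,0]-.4595,S[:,1]-.237)<.03)&(S[:,2]>.05)&(S[:,2]<.225)
q=S[k]
for a,b in((.05,.07),(.19,.205),(.21,.225)):
    t=q[(q[:,2]>a)&(q[:,2]<b)]; print(len(t), len(t) and (t.min(0).round(4),t.max(0).round(4),t.mean(0).round(4)))
E
```

```text
t 0.93 tcp [0.4481 0.2613 0.2726] toolx 179.5 tilt 0.26 F [ 1.21 -0.44 -0.41] w 87.2 q [-0.72  0.02  0.14  1.7   0.    1.42  0.98]
92 (array([0.4417, 0.2179, 0.0593]), array([0.4781, 0.2591, 0.0682]), array([0.4544, 0.241 , 0.0626]))
101 (array([0.4488, 0.2263, 0.1904]), array([0.4707, 0.2499, 0.2044]), array([0.4561, 0.2396, 0.1992]))
68 (array([0.4543, 0.2323, 0.2103]), array([0.4674, 0.2455, 0.2197]), array([0.46  , 0.239 , 0.2172]))
```

View pics/w1.png

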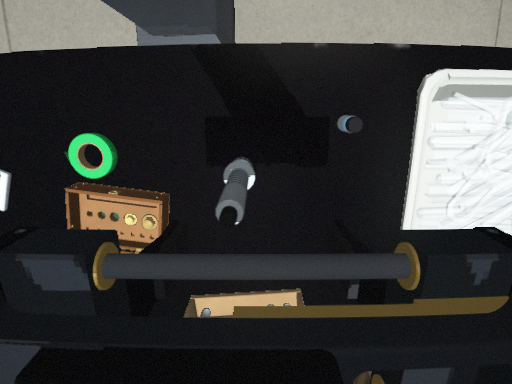

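The wrist view shows the syringe cap at (229,215) and the flange at (238,172), clear of the vial at (350,125). The axis is at about (0.460, 0.239). Centring on it and descending.

carry_out --deltas '[{"slide": [1.2,-2.2,0],"yaw": 0,"hand": 8.7},{"slide": [0,0,0],"yaw": 0,"hand": 8.7},{"slide": [0,0,-2.0],"yaw": 0,"hand": 8.7},{"slide": [0,0,-2.5],"yaw": 0,"hand": 8.7},{"slide": [0,0,-2.5],"yaw": 0,"hand": 8.7}]'

```text
clock: 1.4
tcp_pos: [0.4552, 0.2502, 0.2021]
orientation: [-0.004, 3.141, 0.002]
contact_force: [0.1, -0.1, -1.0]
width: 0.997
```

carry_out --deltas '[{"slide": [0,0,-2.5],"yaw": 0,"hand": 8.7},{"slide": [0,0,-2.2],"yaw": 0,"hand": 8.7},{"slide": [0,0,0],"yaw": 0,"hand": 8.7}]'

```text
clock: 1.65
tcp_pos: [0.4518, 0.2483, 0.1506]
orientation: [0.005, -3.134, 0.007]
contact_force: [-1.4, -0.7, -0.6]
width: 1.0
```

Run:
```python
from h import *
st(); m=env.camera_model("top"); d=np.load("pics/top0.npz")["d"]
S=np.array([pt(m,u,v,d[v,u]) for v in range(110,260) for u in range(110,230) if d[v,u]>0])
S=S[S[:,2]>.02]
for y0 in np.arange(.1,.5,.04):
    q=S[(S[:,1]>y0)&(S[:,1]<y0+.04)&(S[:,0]>.5)]
    if len(q): print(round(y0,2),"minx",q[:,0].min().round(3),"zmax",q[:,2].max().round(3))
```

```text
t 1.65 tcp [0.4518 0.2483 0.1506] toolx -179.8 tilt 0.51 F [-1.39 -0.67 -0.64] w 87.0 q [-0.7   0.09  0.15  1.87 -0.02  1.19  1.03]
0.1 minx 0.5 zmax 0.133
0.14 minx 0.692 zmax 0.148
0.18 minx 0.691 zmax 0.148
0.22 minx 0.687 zmax 0.149
0.26 minx 0.684 zmax 0.148
0.3 minx 0.681 zmax 0.149
0.34 minx 0.715 zmax 0.075
0.42 minx 0.664 zmax 0.142
0.46 minx 0.66 zmax 0.079
```

carry_out --deltas '[{"slide": [0,0,0],"yaw": 0,"hand": 8.7},{"slide": [0,0,0],"yaw": 0,"hand": 8.7}]'

```text
clock: 1.82
tcp_pos: [0.4559, 0.2499, 0.1568]
orientation: [-0.004, 3.14, 0.002]
contact_force: [-0.1, 0.7, 0.0]
width: 0.998
```

carry_out --deltas '[{"slide": [0.4,-1.1,-0.2],"yaw": 0,"hand": 8.7},{"slide": [0,0,0],"yaw": 0,"hand": 8.7},{"slide": [0,0,0],"yaw": 0,"hand": 8.7}]'

```text
clock: 2.07
tcp_pos: [0.4605, 0.2371, 0.1547]
orientation: [-0.0, 3.14, 0.001]
contact_force: [-0.2, 0.4, 0.9]
width: 0.998
```

Centred, so I'll close with a light grip.

carry_out --deltas '[{"slide": [0,0,0],"yaw": 0,"hand": 5},{"slide": [0,0,0],"yaw": 0,"hand": 4},{"slide": [0,0,0],"yaw": 0,"hand": 3.2},{"slide": [0,0,0],"yaw": 0,"hand": 2.0},{"slide": [0,0,0],"yaw": 0,"hand": 2.0}]' --newtons 10

```text
clock: 2.48
tcp_pos: [0.4594, 0.2381, 0.1536]
orientation: [-0.004, 3.142, 0.0]
contact_force: [0.1, 0.0, -0.3]
width: 0.703
```

carry_out --deltas '[{"slide": [0,0,0],"yaw": 0,"hand": 2.0},{"slide": [0,0,0],"yaw": 0,"hand": 2.0},{"slide": [0,0,0],"yaw": 0,"hand": 2.0},{"slide": [0,0,0],"yaw": 0,"hand": 2.0}]'

```text
clock: 2.82
tcp_pos: [0.4594, 0.2379, 0.1536]
orientation: [0.004, -3.142, -0.0]
contact_force: [0.8, -0.3, -0.4]
width: 0.402
```

carry_out --deltas '[{"slide": [0,0,0],"yaw": 0,"hand": 2.0},{"slide": [0,0,0],"yaw": 0,"hand": 2.0},{"slide": [0,0,0],"yaw": 0,"hand": 2.0},{"slide": [0,0,0],"yaw": 0,"hand": 2.0}]'

```text
clock: 3.15
tcp_pos: [0.4594, 0.238, 0.1536]
orientation: [-0.004, 3.142, 0.0]
contact_force: [0.5, 0.4, 0.3]
width: 0.294
```

Gripped at 25.6 mm, at about 172 mm along the syringe. I'll shift it 4 cm towards the robot to gain room from the rack, then tip it about its knob edge with the nozzle towards +x.

carry_out --deltas '[{"slide": [0,0,1.0],"yaw": 0,"hand": 2.0},{"slide": [-1.3,0,0],"yaw": 0,"hand": 2.0},{"slide": [-1.4,0,0],"yaw": 0,"hand": 2.0},{"slide": [-1.3,0,0],"yaw": 0,"hand": 2.0},{"slide": [0,0,0],"yaw": 0,"hand": 2.0}]' --newtons 15

```text
clock: 3.57
tcp_pos: [0.4169, 0.2383, 0.1637]
orientation: [0.007, -3.14, -0.0]
contact_force: [-0.3, -0.4, -2.3]
width: 0.293
```

carry_out --deltas '[{"slide": [0,0,-0.5],"yaw": 0,"hand": 2.0},{"slide": [0,0,-0.5],"yaw": 0,"hand": 2.0},{"slide": [0,0,0],"yaw": 0,"hand": 2.0},{"slide": [0,0,0],"yaw": 0,"hand": 2.0}]'

```text
clock: 3.9
tcp_pos: [0.4199, 0.2377, 0.1532]
orientation: [0.003, -3.142, 0.001]
contact_force: [-0.7, 0.9, -2.1]
width: 0.293
```

carry_out --deltas '[{"slide": [1.5,0,0],"yaw": 0,"hand": 2.0},{"slide": [1.5,0,0],"yaw": 0,"hand": 2.0},{"slide": [1.5,0,-0.1],"yaw": 0,"hand": 2.0},{"slide": [1.5,0,-0.3],"yaw": 0,"hand": 2.0},{"slide": [0,0,0],"yaw": 0,"hand": 2.0}]' --newtons 8

```text
clock: 4.32
tcp_pos: [0.4828, 0.2378, 0.1498]
orientation: [0.0, 3.139, 0.001]
contact_force: [1.2, 0.8, 3.4]
width: 0.295
```

Run:
```python
from h import *
st()
p,d=env.camera("scene"); q,_=env.camera("top")
a=cv2.resize(p[100:210,160:270],None,fx=5,fy=5,interpolation=cv2.INTER_CUBIC)
cv2.imwrite("pics/s2.png",a)
```

```text
t 4.32 tcp [0.4828 0.2378 0.1498] toolx 180.0 tilt 0.18 F [1.16 0.76 3.38] w 25.7 q [-0.67  0.13  0.18  1.83 -0.02  1.18  1.08]
```

View pics/s2.png

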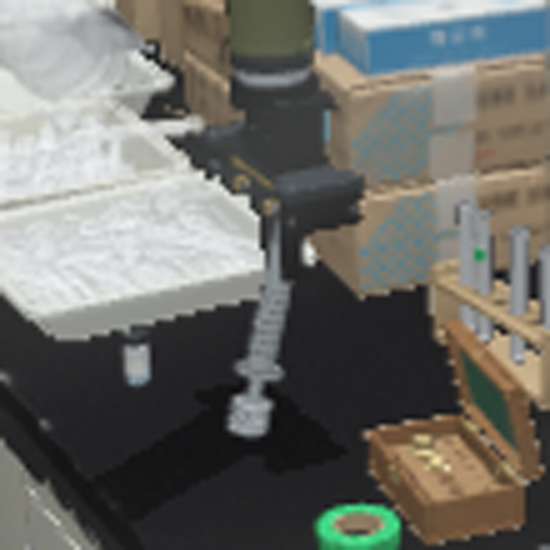

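It works: the syringe is tilting about its knob (knob at (250,415), pads at (280,250)). Continuing the arc.

carry_out --deltas '[{"slide": [1.45,0,-0.4],"yaw": 0,"hand": 2.0},{"slide": [1.4,0,-0.55],"yaw": 0,"hand": 2.0},{"slide": [1.35,0,-0.7],"yaw": 0,"hand": 2.0},{"slide": [1.3,0,-0.8],"yaw": 0,"hand": 2.0},{"slide": [1.2,0,-0.9],"yaw": 0,"hand": 2.0}]'

```text
clock: 4.83
tcp_pos: [0.5489, 0.2384, 0.1179]
orientation: [-0.004, 3.136, 0.003]
contact_force: [3.4, 1.0, 4.6]
width: 0.295
```

carry_out --deltas '[{"slide": [1.1,0,-1.0],"yaw": 0,"hand": 2.0},{"slide": [1.05,0,-1.1],"yaw": 0,"hand": 2.0},{"slide": [0.95,0,-1.2],"yaw": 0,"hand": 2.0},{"slide": [0,0,0],"yaw": 0,"hand": 2.0}]'

```text
clock: 5.17
tcp_pos: [0.5768, 0.2369, 0.0805]
orientation: [0.002, -3.139, 0.003]
contact_force: [0.1, -0.8, -1.1]
width: 0.296
```

Run:
```python
from h import *
st()
p,d=env.camera("scene"); m=env.camera_model("scene")
S=np.array([pt(m,u,v,d[v,u]) for v in range(100,230) for u in range(160,270) if d[v,u]>0])
S=S[(abs(S[:,1]-.23)<.03)&(S[:,0]>.38)&(S[:,0]<.7)&(S[:,2]>.008)&(S[:,2]<.13)]
for x in np.arange(.38,.7,.02):
    q=S[(S[:,0]>x)&(S[:,0]<x+.02)]
    if len(q)>2: print(round(x,2),len(q),q.min(0).round(3),q.max(0).round(3))
```

```text
t 5.17 tcp [0.5768 0.2369 0.0805] toolx -179.9 tilt 0.21 F [ 0.12 -0.78 -1.06] w 25.7 q [-0.6   0.37  0.2   1.69 -0.08  1.09  1.2 ]
0.42 17 [0.432 0.214 0.011] [0.439 0.244 0.036]
0.44 33 [0.44  0.208 0.011] [0.46  0.24  0.046]
0.46 17 [0.461 0.21  0.02 ] [0.479 0.245 0.059]
0.48 30 [0.48  0.206 0.031] [0.498 0.242 0.062]
0.5 32 [0.501 0.214 0.036] [0.519 0.242 0.077]
0.52 26 [0.52  0.213 0.056] [0.539 0.236 0.089]
0.54 31 [0.541 0.217 0.055] [0.56  0.252 0.099]
0.56 58 [0.561 0.206 0.081] [0.58  0.258 0.126]
0.58 22 [0.58  0.209 0.079] [0.595 0.257 0.126]
0.6 8 [0.6   0.221 0.099] [0.611 0.226 0.112]
0.68 18 [0.689 0.202 0.057] [0.7   0.255 0.068]
```

carry_out --deltas '[{"slide": [0.85,0,-1.2],"yaw": 0,"hand": 2.0},{"slide": [0.7,0,-1.3],"yaw": 0,"hand": 2.0},{"slide": [0.6,0,-1.35],"yaw": 0,"hand": 2.0},{"slide": [0.5,0,-1.35],"yaw": 0,"hand": 2.0},{"slide": [0.35,0,-1.35],"yaw": 0,"hand": 2.0}]'

```text
clock: 5.63
tcp_pos: [0.6071, 0.2383, 0.0172]
orientation: [0.004, -3.141, -0.001]
contact_force: [-0.3, 0.5, 0.7]
width: 0.293
```

carry_out --deltas '[{"slide": [0,0,0],"yaw": 0,"hand": 1.5},{"slide": [0,0,0],"yaw": 0,"hand": 1.5},{"slide": [0,0,0],"yaw": 0,"hand": 1.5},{"slide": [0,0,0],"yaw": 0,"hand": 1.5}]' --newtons 60

```text
clock: 5.97
tcp_pos: [0.6074, 0.2382, 0.0183]
orientation: [-0.004, 3.141, 0.001]
contact_force: [0.2, 0.4, -0.5]
width: 0.281
```

```bash
cat >> h.py <<'E'
def prof(cam,box,y0,z0=.008,z1=.13,dy=.03,xr=(.36,.75)):
    p,d=env.camera(cam); m=env.camera_model(cam)
    S=np.array([pt(m,u,v,d[v,u]) for v in range(*box[0]) for u in range(*box[1]) if d[v,u]>0])
    S=S[(abs(S[:,1]-y0)<dy)&(S[:,0]>xr[0])&(S[:,0]<xr[1])&(S[:,2]>z0)&(S[:,2]<z1)]
    for x in np.arange(*xr,.02):
        q=S[(S[:,0]>x)&(S[:,0]<x+.02)]
        if len(q)>2: print(round(x,2),len(q),q.min(0).round(3),q.max(0).round(3))
E
python3 - <<'E'
from h import *
st(); prof("scene",((100,230),(160,270)),.23)
E
```

```text
t 5.97 tcp [0.6074 0.2382 0.0183] toolx -179.9 tilt 0.03 F [ 0.17  0.37 -0.45] w 24.4 q [-0.57  0.49  0.2   1.66 -0.11  1.    1.24]
0.44 30 [0.446 0.216 0.009] [0.459 0.252 0.038]
0.46 23 [0.462 0.213 0.012] [0.476 0.244 0.039]
0.48 17 [0.482 0.207 0.019] [0.5   0.246 0.043]
0.5 29 [0.5   0.209 0.011] [0.519 0.254 0.042]
0.52 26 [0.521 0.218 0.011] [0.54  0.245 0.044]
0.54 20 [0.542 0.218 0.017] [0.559 0.24  0.041]
0.56 45 [0.561 0.202 0.017] [0.58  0.259 0.113]
0.58 64 [0.58  0.204 0.019] [0.6   0.258 0.129]
0.6 48 [0.6   0.204 0.016] [0.62  0.258 0.065]
0.62 11 [0.622 0.217 0.025] [0.64  0.228 0.046]
0.64 4 [0.64  0.223 0.025] [0.641 0.232 0.038]
0.68 7 [0.689 0.204 0.055] [0.699 0.238 0.068]
0.7 73 [0.701 0.201 0.008] [0.72  0.251 0.127]
0.72 40 [0.72  0.201 0.008] [0.739 0.259 0.126]
```

The syringe is about 6° from level and gripped at 60 N. I'll lift and check that the tilt holds.

carry_out --deltas '[{"slide": [0,0,0.7],"yaw": 0,"hand": 1.5},{"slide": [0,0,1.5],"yaw": 0,"hand": 1.5},{"slide": [0,0,2.5],"yaw": 0,"hand": 1.5},{"slide": [0,0,2.5],"yaw": 0,"hand": 1.5},{"slide": [0,0,0.8],"yaw": 0,"hand": 1.5}]'

```text
clock: 6.43
tcp_pos: [0.61, 0.2388, 0.1027]
orientation: [-0.003, 3.135, 0.005]
contact_force: [0.9, 0.4, -0.9]
width: 0.279
```

carry_out --deltas '[{"slide": [0,0,0],"yaw": 0,"hand": 1.5},{"slide": [0,0,0],"yaw": 0,"hand": 1.5}]'

```text
clock: 6.6
tcp_pos: [0.6075, 0.238, 0.0977]
orientation: [-0.004, 3.141, 0.001]
contact_force: [-1.0, 0.1, -2.3]
width: 0.284
```

Run:
```python
from h import *
st(); prof("scene",((80,230),(160,290)),.23,z1=.16,xr=(.36,.66))
```

```text
t 6.6 tcp [0.6075 0.238  0.0977] toolx -179.9 tilt 0.05 F [-0.95  0.1  -2.35] w 24.7 q [-0.58  0.41  0.21  1.6  -0.09  1.14  1.23]
0.44 37 [0.444 0.212 0.075] [0.46  0.254 0.114]
0.46 26 [0.461 0.212 0.079] [0.478 0.242 0.115]
0.48 12 [0.482 0.225 0.095] [0.499 0.243 0.119]
0.5 38 [0.5   0.211 0.083] [0.519 0.252 0.124]
0.52 26 [0.521 0.218 0.094] [0.54  0.243 0.119]
0.54 25 [0.54  0.213 0.091] [0.56  0.244 0.121]
0.56 21 [0.562 0.214 0.101] [0.579 0.25  0.121]
0.58 46 [0.58  0.204 0.1  ] [0.6   0.257 0.156]
0.6 45 [0.6   0.203 0.097] [0.619 0.256 0.152]
0.62 15 [0.623 0.214 0.104] [0.638 0.229 0.129]
0.64 13 [0.642 0.219 0.107] [0.66  0.237 0.126]
```

The tilt holds. Raising it and carrying it over the case with the yaw turning.

carry_out --deltas '[{"slide": [0,0,2.5],"yaw": 0,"hand": 1.5},{"slide": [0,0,3.0],"yaw": 0,"hand": 1.5},{"slide": [0,0,3.0],"yaw": 0,"hand": 1.5},{"slide": [-0.8,-2.0,3.0],"yaw": -0.05,"hand": 1.5},{"slide": [-0.8,-2.6,1.0],"yaw": -0.1,"hand": 1.5}]'

```text
clock: 7.07
tcp_pos: [0.592, 0.195, 0.2251]
orientation: [0.228, 3.13, 0.005]
contact_force: [0.2, -0.2, -1.3]
width: 0.285
```

carry_out --deltas '[{"slide": [-0.8,-2.6,0],"yaw": -0.1,"hand": 1.5},{"slide": [-0.8,-2.6,0],"yaw": -0.1,"hand": 1.5},{"slide": [-0.8,-2.6,0],"yaw": -0.1,"hand": 1.5},{"slide": [-0.8,-2.6,0],"yaw": -0.1,"hand": 1.5},{"slide": [-0.8,-2.6,0],"yaw": -0.1,"hand": 1.5}]'

```text
clock: 7.48
tcp_pos: [0.5499, 0.0606, 0.2204]
orientation: [-1.006, -2.973, 0.003]
contact_force: [0.1, -0.3, -1.7]
width: 0.286
```

carry_out --deltas '[{"slide": [-0.8,-2.6,0],"yaw": -0.1,"hand": 1.5},{"slide": [-0.8,-2.6,0],"yaw": -0.1,"hand": 1.5},{"slide": [-0.8,-2.6,0],"yaw": -0.1,"hand": 1.5},{"slide": [-0.8,-2.6,0],"yaw": -0.1,"hand": 1.5},{"slide": [-0.8,-2.6,0],"yaw": -0.1,"hand": 1.5}]'

```text
clock: 7.9
tcp_pos: [0.5099, -0.0691, 0.2206]
orientation: [-1.71, -2.632, 0.003]
contact_force: [-0.1, 0.2, -1.4]
width: 0.281
```

carry_out --deltas '[{"slide": [-0.8,-2.6,0],"yaw": -0.1,"hand": 1.5},{"slide": [-0.8,-2.6,0],"yaw": -0.1,"hand": 1.5},{"slide": [-0.8,-2.6,0],"yaw": -0.1,"hand": 1.5},{"slide": [-0.8,-2.6,0],"yaw": -0.1,"hand": 1.5},{"slide": [0,0,0],"yaw": -0.1,"hand": 1.5}]'

```text
clock: 8.32
tcp_pos: [0.476, -0.1786, 0.2211]
orientation: [-2.319, -2.118, 0.007]
contact_force: [1.0, 0.0, -2.1]
width: 0.278
```

carry_out --deltas '[{"slide": [-0.8,-2.7,0],"yaw": -0.1,"hand": 1.5},{"slide": [-0.8,-2.7,0],"yaw": -0.1,"hand": 1.5},{"slide": [-0.8,-2.7,0],"yaw": -0.09,"hand": 1.5},{"slide": [-0.8,-2.6,0],"yaw": 0,"hand": 1.5},{"slide": [0,0,0],"yaw": 0,"hand": 1.5}]'

```text
clock: 8.73
tcp_pos: [0.4434, -0.2852, 0.2212]
orientation: [2.597, 1.767, -0.008]
contact_force: [-0.7, 0.4, -1.1]
width: 0.284
```

carry_out --deltas '[{"slide": [0,0,-3.0],"yaw": 0,"hand": 1.5},{"slide": [0,0,-3.0],"yaw": 0,"hand": 1.5},{"slide": [0,0,0],"yaw": 0,"hand": 1.5},{"slide": [0,0,0],"yaw": 0,"hand": 1.5}]'

```text
clock: 9.07
tcp_pos: [0.4456, -0.278, 0.1604]
orientation: [-2.586, -1.776, 0.006]
contact_force: [0.4, -0.2, -0.7]
width: 0.282
```

Run:
```python
from h import *
st()
m=env.camera_model("wrist"); p,d=env.camera("wrist"); np.savez("pics/w2.npz",p=p,d=d)
pt_,dt=env.camera("top"); np.savez("pics/t2.npz",p=pt_,d=dt)
a=cv2.resize(pt_[180:260,260:360],(480,384),interpolation=cv2.INTER_CUBIC)
cv2.imwrite("pics/w2.png",np.hstack([p,a])[:, :] if False else np.vstack([cv2.resize(p,(400,300)),cv2.resize(a,(400,300))]))
print({k:np.round(m[k],3) for k in("position","attitude")})
```

```text
t 9.07 tcp [ 0.4456 -0.278   0.1604] toolx 69.0 tilt 0.34 F [ 0.36 -0.2  -0.72] w 24.5 q [-0.16  0.11  0.72  1.86 -0.08  1.21  0.21]
{'position': array([ 0.475, -0.205,  0.323]), 'attitude': array([ 2.814, -0.521, -0.082])}
```

View pics/w2.png

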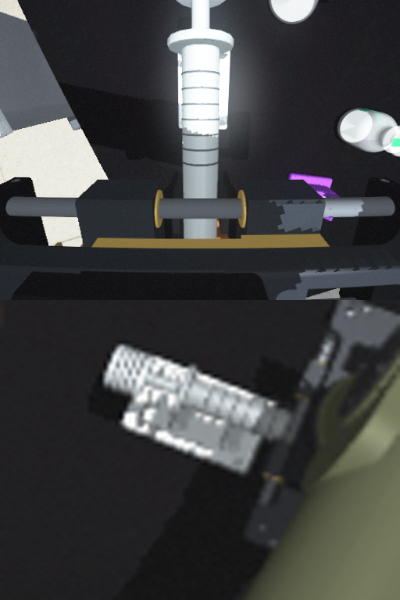

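The wrist view shows the syringe lined up over the cradle, with the flange at (200,38) and the cradle directly below. Next I'll measure both in 3D from the wrist and top depths.

Run:
```python
from h import *
a=np.radians(68.2); e=np.array([np.cos(a),np.sin(a)]); n=np.array([e[1],-e[0]])
O=np.array([.4615,-.2402])
for cam,f in(("wrist","w2"),("top","t2")):
    m=env.camera_model(cam); d=np.load(f"pics/{f}.npz")["d"]
    rng=(range(0,384),range(0,512)) if cam=="wrist" else (range(170,260),range(255,360))
    S=np.array([pt(m,u,v,d[v,u]) for v in rng[0] for u in rng[1] if d[v,u]>0])
    Q=np.c_[(S[:,:2]-O)@n,(S[:,:2]-O)@e,S[:,2]]*1000
    s=Q[(Q[:,2]>100)&(Q[:,2]<235)&(abs(Q[:,0])<40)&(Q[:,1]>-40)&(Q[:,1]<180)]
    print(cam,"syringe")
    for y in np.arange(-40,160,6):
        q=s[(s[:,1]>=y)&(s[:,1]<y+6)]
        if len(q)>3: print(y,len(q),"x",np.percentile(q[:,0],[1,99]).round(1),"z",np.percentile(q[:,2],[5,98]).round(1))
    c=Q[(Q[:,2]>4)&(Q[:,2]<80)&(abs(Q[:,0])<45)&(Q[:,1]>-40)&(Q[:,1]<110)]
    print("cradle",len(c), c.min(0).round(1),c.max(0).round(1))
    for z0,z1 in((5,14),(40,56),(58,70)):
        q=c[(c[:,2]>z0)&(c[:,2]<z1)]
        if len(q)>3: print(z0,len(q),np.percentile(q,[1,99],axis=0).round(1).tolist(), np.histogram(q[:,1],np.arange(-30,100,5))[0])
```

```text
wrist syringe
-40 556 x [-14.7  19.6] z [184.5 232.8]
-34 1720 x [-20.1  24.6] z [170.4 232.4]
-28 623 x [-15.2  24.6] z [181.3 233. ]
-22 495 x [-9.3 15.3] z [182.  190.6]
-16 515 x [-9.9 14.9] z [181.1 190.1]
-10 505 x [-9.9 14.8] z [180.5 189.3]
-4 538 x [-9.8 14.5] z [180.1 188.6]
2 543 x [-9.8 14.4] z [179.5 187.9]
8 543 x [-9.8 15. ] z [178.6 187.2]
14 561 x [-9.8 14.2] z [178.3 186.6]
20 557 x [-9.8 14.1] z [177.4 186. ]
26 569 x [-10.4  13.8] z [176.5 185.3]
32 594 x [-10.4  13.5] z [176.3 184.6]
38 598 x [-10.4  14.1] z [175.3 183.9]
44 605 x [-10.4  14. ] z [174.7 183.3]
50 611 x [-10.4  13.8] z [174.  182.6]
56 940 x [-19.   21.3] z [162.5 181.9]
62 1405 x [-19.2  21.6] z [176.5 189.9]
68 153 x [-9.9 14.7] z [170.5 189.6]
74 287 x [-4.7  6.6] z [167.9 173.4]
80 291 x [-4.7  6.5] z [167.2 172.6]
86 301 x [-12.2  12.5] z [154.4 172.4]
92 161 x [-14.9  17.1] z [154.9 162.4]
cradle 2118 [-44.8 -39.3   4. ] [ 45.  110.   69.6]
5 943 [[-32.3, -22.4, 5.1], [43.6, 103.1, 14.0]] [ 2 24 36 25 33 42 53 54 50 53 31 50 55 48 49 45 42 59 35 52 60 26  4  0
  0]
40 142 [[-20.9, -3.5, 46.5
[... 844 characters left out ...]
x [-7.2  3.4] z [166.9 171.7]
86 9 x [-13.1   3.6] z [159.5 172.1]
92 20 x [-18.2  13.6] z [167.4 179.8]
98 24 x [-18.9  15.2] z [167.3 182.4]
104 23 x [-17.3  14.3] z [165.3 181.4]
110 24 x [-19.3  15.4] z [162.7 181.3]
116 25 x [-19.   13.8] z [167.2 180.3]
122 6 x [-11.7  11. ] z [172.4 178.9]
cradle 437 [-44.9 -27.7   4. ] [ 44.1 109.8  70.2]
5 300 [[-34.5, -22.2, 5.2], [35.7, 90.8, 13.9]] [ 1  7 12 17 12  8  7 13 15 15 17 14 14 13  8  6  9 19 20 21  4  6 25 12
  4]
40 34 [[-26.2, -2.8, 40.3], [15.1, 79.4, 53.0]] [0 0 0 0 0 5 8 3 0 0 0 0 0 0 3 6 4 0 0 0 2 3 0 0 0]
58 22 [[-26.1, 53.9, 58.7], [27.4, 79.6, 69.2]] [ 0  0  0  0  0  0  0  0  0  0  0  0  0  0  0  1  0  0  0  0  7 14  0  0
  0]
```

carry_out --deltas '[{"slide": [0.05,-0.4,0],"yaw": 0,"hand": 1.5},{"slide": [0,0,-0.8],"yaw": 0,"hand": 1.5},{"slide": [0,0,-1.5],"yaw": 0,"hand": 1.5},{"slide": [0,0,-1.5],"yaw": 0,"hand": 1.5},{"slide": [0,0,-1.5],"yaw": 0,"hand": 1.5}]'

```text
clock: 9.58
tcp_pos: [0.4486, -0.2835, 0.1096]
orientation: [2.588, 1.778, 0.002]
contact_force: [0.0, 0.4, -1.8]
width: 0.285
```

carry_out --deltas '[{"slide": [0,0,-1.5],"yaw": 0,"hand": 1.5},{"slide": [0,0,-1.0],"yaw": 0,"hand": 1.5},{"slide": [0,0,0],"yaw": 0,"hand": 1.5},{"slide": [0,0,0],"yaw": 0,"hand": 1.5}]'

```text
clock: 9.92
tcp_pos: [0.448, -0.2832, 0.0847]
orientation: [2.59, 1.779, -0.001]
contact_force: [-0.4, 0.5, -1.6]
width: 0.282
```

```bash
cat > meas.py <<'E'
from h import *
st()
a=np.radians(68.2); e=np.array([np.cos(a),np.sin(a)]); n=np.array([e[1],-e[0]])
O=np.array([.4615,-.2402])
m=env.camera_model("wrist"); p,d=env.camera("wrist")
import time; f=f"pics/m{int(time.time())}"; cv2.imwrite(f+".png",p); np.savez(f+".npz",p=p,d=d); print(f)
S=np.array([pt(m,u,v,d[v,u]) for v in range(384) for u in range(512) if d[v,u]>0])
Q=np.c_[(S[:,:2]-O)@n,(S[:,:2]-O)@e,S[:,2]]*1000
h=env.get_obs()["tcp_pos"][2]*1000+18.7
s=Q[(abs(Q[:,0])<42)&(Q[:,1]>-30)&(Q[:,1]<150)&(Q[:,2]>5)&(Q[:,2]<h+40)]
for y in np.arange(-28,150,3):
    q=s[(s[:,1]>=y)&(s[:,1]<y+3)]
    mid=q[abs(q[:,0]-2)<5]
    if len(mid)<4: continue
    top=mid[:,2].max(); hi=q[q[:,2]>top-11]
    lo=q[(q[:,2]>35)&(q[:,2]<72)]
    print(y,"axis top z",top.round(1),"x",np.percentile(hi[:,0],[1,99]).round(1),"n",len(hi),"| z35-72 x",(np.percentile(lo[:,0],[1,99]).round(1),len(lo)) if len(lo)>3 else "")
E
python3 meas.py
```

```text
t 9.92 tcp [ 0.448  -0.2832  0.0847] toolx 69.0 tilt 0.02 F [-0.35  0.52 -1.57] w 24.5 q [-0.13  0.21  0.71  1.93 -0.16  1.05  0.29]
pics/m1796356942
-28 axis top z 112.7 x [-7.7 16. ] n 240 | z35-72 x 
-25 axis top z 112.3 x [-7.7 15.9] n 237 | z35-72 x 
-22 axis top z 112.0 x [-8.4 15.8] n 251 | z35-72 x 
-19 axis top z 112.3 x [-8.2 16. ] n 251 | z35-72 x 
-16 axis top z 111.4 x [-8.3 15.6] n 251 | z35-72 x 
-13 axis top z 111.5 x [-8.3 15.5] n 252 | z35-72 x 
-10 axis top z 110.4 x [-8.3 15.7] n 256 | z35-72 x 
-7 axis top z 110.1 x [-8.3 15.4] n 256 | z35-72 x 
-4 axis top z 110.2 x [-8.3 15.5] n 264 | z35-72 x (array([-22.1,  26.2]), 84)
-1 axis top z 109.8 x [-8.3 15.5] n 260 | z35-72 x (array([-22. ,  26.2]), 91)
2 axis top z 109.7 x [-8.3 15.7] n 271 | z35-72 x (array([-21.8,  26. ]), 94)
5 axis top z 108.9 x [-8.3 15.6] n 271 | z35-72 x (array([-21.8,  26.7]), 116)
8 axis top z 108.7 x [-8.3 15.5] n 272 | z35-72 x 
11 axis top z 108.4 x [-8.3 15.1] n 277 | z35-72 x 
14 axis top z 107.9 x [-8.3 14.8] n 264 | z35-72 x 
17 axis top z 107.3 x [-8.3 14.7] n 272 | z35-72 x 
20 ax
[... 684 characters left out ...]
s top z 103.6 x [-8.9 14.4] n 305 | z35-72 x (array([-21.5,  25.4]), 28)
56 axis top z 107.3 x [-15.9  21. ] n 501 | z35-72 x 
59 axis top z 112.2 x [-14.9  20.4] n 657 | z35-72 x 
62 axis top z 111.8 x [-14.6  20.7] n 470 | z35-72 x 
68 axis top z 95.4 x [-3.1  8.1] n 99 | z35-72 x 
71 axis top z 95.2 x [-3.1  8.1] n 148 | z35-72 x (array([-25.3,  29.8]), 177)
74 axis top z 94.7 x [-3.2  8.1] n 144 | z35-72 x (array([-25.3,  29.6]), 315)
77 axis top z 94.2 x [-3.2  8. ] n 146 | z35-72 x (array([-25.4,  29.5]), 232)
80 axis top z 93.8 x [-3.2  7.9] n 144 | z35-72 x 
83 axis top z 93.5 x [-3.2  7.9] n 151 | z35-72 x 
86 axis top z 91.2 x [-13.3  17.1] n 106 | z35-72 x (array([-6. ,  9.6]), 4)
```

In the same wrist view the cradle's axis is at x ≈ 2.1 and the syringe's at 2.4 to 4.4, skewed about 1°. The flange sits about 7 mm inside the plate. I'll make that small correction and lower to just above contact.

carry_out --deltas '[{"slide": [-0.15,0.22,0],"yaw": -0.016,"hand": 1.5},{"slide": [0,0,-1.0],"yaw": 0,"hand": 1.5},{"slide": [0,0,-1.0],"yaw": 0,"hand": 1.5},{"slide": [0,0,-1.0],"yaw": 0,"hand": 1.5},{"slide": [0,0,-0.7],"yaw": 0,"hand": 1.5}]'

```text
clock: 10.38
tcp_pos: [0.4457, -0.2804, 0.0459]
orientation: [-2.602, -1.758, 0.002]
contact_force: [0.4, 0.4, -2.1]
width: 0.288
```

carry_out --deltas '[{"slide": [0,0,0],"yaw": 0,"hand": 1.5},{"slide": [0,0,0],"yaw": 0,"hand": 1.5}]'

```text
clock: 10.55
tcp_pos: [0.446, -0.2808, 0.0469]
orientation: [-2.603, -1.757, 0.002]
contact_force: [0.5, 0.7, -1.8]
width: 0.283
```

```bash
python3 meas.py | awk 'NR<3||NR%3==0||$1>50'
```

```text
t 10.55 tcp [ 0.446  -0.2808  0.0469] toolx 68.1 tilt 0.08 F [ 0.54  0.7  -1.78] w 24.6 q [-0.11  0.27  0.7   1.97 -0.2   0.98  0.3 ]
pics/m1796356964
-28 axis top z 75.1 x [-10.2  13.6] n 239 | z35-72 x (array([-10.2,  14.4]), 109)
-19 axis top z 73.8 x [-10.5  13.8] n 237 | z35-72 x (array([-11.3,  14.1]), 155)
-10 axis top z 73.0 x [-10.4  13.4] n 252 | z35-72 x (array([-10.4,  14.1]), 235)
-1 axis top z 72.3 x [-10.3  13.9] n 268 | z35-72 x (array([-21.7,  26. ]), 457)
8 axis top z 71.3 x [-10.2  13.7] n 271 | z35-72 x (array([-10.2,  14.7]), 278)
17 axis top z 70.1 x [-10.  13.] n 270 | z35-72 x (array([-10. ,  13.9]), 275)
26 axis top z 68.9 x [-10.4  13. ] n 294 | z35-72 x (array([-10.5,  13.7]), 298)
35 axis top z 68.5 x [-10.3  13.5] n 287 | z35-72 x (array([-10.4,  13.5]), 288)
44 axis top z 67.3 x [-10.2  13.3] n 307 | z35-72 x (array([-21.7,  25.9]), 566)
53 axis top z 66.3 x [-10.1  13.2] n 295 | z35-72 x (array([-20. ,  24.9]), 360)
56 axis top z 65.7 x [-10.1  16.9] n 309 | z35-72 x (array([-18.3,  21.8]), 480)
59 axis top z 74.6 x [-15.3  18.7] n 529 | z35-72 x (array([-19. ,  22.3]), 878)
62 axis top z 74.3 x [-16.   19.6] n 534 | z35-72 x (array([-19.2,  22.4]), 423)
65 axis top z 73.4 x [-15.8  18.7] n 217 | z35-72 x (array([-17.6,  20.7]), 161)
68 axis top z 57.9 x [-2.7  6.6] n 28 | z35-72 x (array([-2.7,  6.6]), 28)
71 axis top z 57.5 x [-24.8  29. ] n 1172 | z35-72 x (array([-24.8,  29. ]), 1377)
74 axis top z 57.2 x [-25.   29.3] n 698 | z35-72 x (array([-24.9,  29.3]), 791)
77 axis top z 57.6 x [-24.7  28.8] n 487 | z35-72 x (array([-24.6,  28.8]), 563)
80 axis top z 56.3 x [-3.9  7.2] n 151 | z35-72 x (array([-3.9,  7.2]), 151)
83 axis top z 56.5 x [-3.9  7.3] n 146 | z35-72 x (array([-3.9,  7.3]), 146)
86 axis top z 55.8 x [-3.9  7.2] n 91 | z35-72 x (array([-3.9,  7.3]), 92)
```

carry_out --deltas '[{"slide": [0,0,-0.35],"yaw": 0,"hand": 1.5},{"slide": [0,0,0],"yaw": 0,"hand": 1.5}]'

```text
clock: 10.77
tcp_pos: [0.4464, -0.2809, 0.044]
orientation: [2.604, 1.758, -0.0]
contact_force: [0.3, -0.3, -0.5]
width: 0.283
```

carry_out --deltas '[{"slide": [0,0,-0.2],"yaw": 0,"hand": 2.0},{"slide": [0,0,-0.2],"yaw": 0,"hand": 2.0},{"slide": [0,0,-0.2],"yaw": 0,"hand": 2.0},{"slide": [0,0,-0.2],"yaw": 0,"hand": 2.0},{"slide": [0,0,-0.2],"yaw": 0,"hand": 2.0}]' --newtons 10

```text
clock: 11.18
tcp_pos: [0.4467, -0.2813, 0.0342]
orientation: [2.603, 1.757, 0.0]
contact_force: [-0.6, -2.0, 3.3]
width: 0.292
```

carry_out --deltas '[{"slide": [0,0,-0.2],"yaw": 0,"hand": 2.0},{"slide": [0,0,0],"yaw": 0,"hand": 2.0},{"slide": [0,0,0],"yaw": 0,"hand": 2.0}]'

```text
clock: 11.43
tcp_pos: [0.4466, -0.2814, 0.0323]
orientation: [2.603, 1.757, -0.0]
contact_force: [-0.5, -2.6, 1.6]
width: 0.293
```

```bash
python3 meas.py | awk 'NR<3||NR%3==0||$1>50'
```

```text
t 11.43 tcp [ 0.4466 -0.2814  0.0323] toolx 68.0 tilt 0.05 F [-0.48 -2.57  1.55] w 25.5 q [-0.1   0.29  0.69  1.98 -0.23  0.95  0.32]
pics/m1796356982
-28 axis top z 62.9 x [-9.8 14.1] n 226 | z35-72 x (array([-9.8, 14.9]), 230)
-19 axis top z 63.6 x [-9.5 14.5] n 263 | z35-72 x (array([-10.2,  15.1]), 271)
-10 axis top z 64.4 x [-9.8 14.3] n 271 | z35-72 x (array([-10. ,  14.8]), 276)
-1 axis top z 64.6 x [-9.5 22. ] n 270 | z35-72 x (array([-21.7,  26.1]), 495)
8 axis top z 65.6 x [-9.8 14.3] n 291 | z35-72 x (array([-9.8, 15.3]), 301)
17 axis top z 65.7 x [-9.5 14.1] n 307 | z35-72 x (array([-9.5, 14.2]), 309)
26 axis top z 65.9 x [-9.7 13.8] n 321 | z35-72 x (array([-9.7, 14.7]), 327)
35 axis top z 67.2 x [-9.4 14.1] n 350 | z35-72 x (array([-9.4, 14.2]), 351)
44 axis top z 67.3 x [-9.6 13.9] n 372 | z35-72 x (array([-22.1,  26.2]), 690)
53 axis top z 67.6 x [-9.8 14.1] n 406 | z35-72 x (array([-16.1,  22.6]), 455)
56 axis top z 76.0 x [-14.6  19. ] n 579 | z35-72 x (array([-17.2,  22.1]), 737)
59 axis top z 77.8 x [-14.7  19.4] n 691 | z35-72 x (array([-18.9,  23.5]), 354)
62 axis top z 76.5 x [-15.6  20.4] n 326 | z35-72 x (array([-18.9,  23.7]), 156)
65 axis top z 62.0 x [-2.7  7.1] n 57 | z35-72 x (array([-2.7,  7.1]), 57)
68 axis top z 61.7 x [-3.4  7.8] n 189 | z35-72 x (array([-3.4,  7.8]), 189)
71 axis top z 61.8 x [-24.7  29. ] n 1390 | z35-72 x (array([-24.7,  29. ]), 2004)
74 axis top z 61.8 x [-25.3  29.6] n 883 | z35-72 x (array([-25.1,  29.4]), 1012)
77 axis top z 62.7 x [-25.1  29. ] n 545 | z35-72 x (array([-25.1,  28.9]), 630)
80 axis top z 60.3 x [-3.2  8.3] n 38 | z35-72 x (array([-3.2,  8.3]), 38)
```

Run:
```python
import cv2
p=cv2.imread("pics/m1796356982.png"); print(p.shape)
cv2.imwrite("pics/v7.png",cv2.resize(p[0:230,150:400],None,fx=2.6,fy=2.6,interpolation=cv2.INTER_CUBIC))
```

```text
(384, 512, 3)
```

View pics/v7.png

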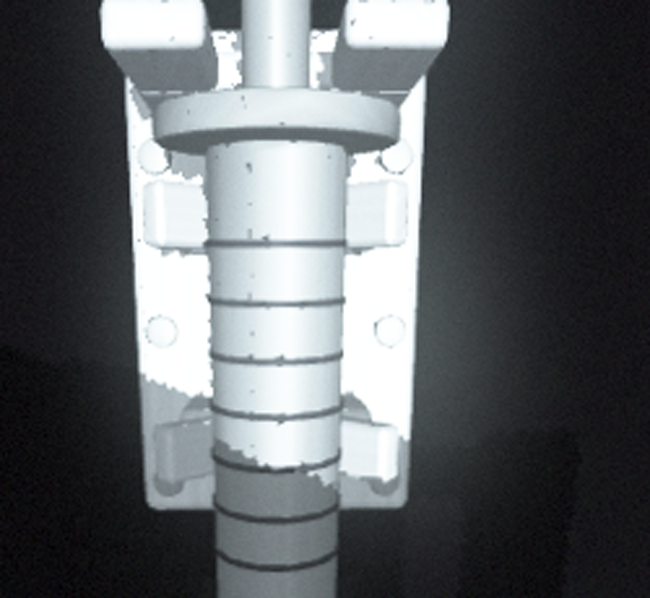

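The flange at (278,115) sits clear between the saddle and the plate, with the rod in the slot. The depth says the knob end is still high, so I'll check that against known heights (plate 65, saddles 53, base 10).

Run:
```python
from h import *
a=np.radians(68.2); e=np.array([np.cos(a),np.sin(a)]); n=np.array([e[1],-e[0]]); O=np.array([.4615,-.2402])
m=env.camera_model("wrist"); d=np.load("pics/m1796356982.npz")["d"]
S=np.array([pt(m,u,v,d[v,u]) for v in range(384) for u in range(512) if d[v,u]>0]); Q=np.c_[(S[:,:2]-O)@n,(S[:,:2]-O)@e,S[:,2]]*1000
for nm,xr,yr in(("plate",(18,26),(72,79)),("plateL",(-22,-14),(72,79)),("sad46",(20,25),(42,53)),("sad46L",(-20,-17),(42,53)),("sad0",(20,25),(-3,7)),("sad0L",(-20,-17),(-3,7)),("base",(27,33),(10,35))):
    q=Q[(Q[:,0]>xr[0])&(Q[:,0]<xr[1])&(Q[:,1]>yr[0])&(Q[:,1]<yr[1])]; print(nm,len(q),np.percentile(q[:,2],[10,50,90]).round(1))
```

```text
plate 385 [63.5 65.4 66.4]
plateL 382 [64.  65.4 66.3]
sad46 259 [50.6 52.1 53.3]
sad46L 159 [51.2 52.3 53.3]
sad0 206 [49.5 51.9 53.1]
sad0L 121 [32.  52.3 53.4]
base 379 [ 9.9 11.  13.7]
```

The depth is sound. The nose is about 2 mm low, because the barrel sits a little low in the pads. I'll ease the grip and raise slightly so the flange end settles, then open.

carry_out --deltas '[{"slide": [0,0,0],"yaw": 0,"hand": 2.0},{"slide": [0,0,0.1],"yaw": 0,"hand": 2.0},{"slide": [0,0,0.1],"yaw": 0,"hand": 2.0},{"slide": [0,0,0.05],"yaw": 0,"hand": 2.0},{"slide": [0,0,0],"yaw": 0,"hand": 2.0}]' --newtons 3

```text
clock: 11.9
tcp_pos: [0.4467, -0.2803, 0.0346]
orientation: [-2.603, -1.758, -0.001]
contact_force: [0.6, 0.1, 0.2]
width: 0.295
```

```bash
python3 meas.py | awk 'NR<3||NR%4==0||$1>50'
```

```text
t 11.9 tcp [ 0.4467 -0.2803  0.0346] toolx 68.1 tilt 0.03 F [0.58 0.08 0.16] w 25.7 q [-0.1   0.28  0.69  1.98 -0.22  0.95  0.32]
pics/m1796357047
-25 axis top z 64.6 x [-10.1  13.8] n 235 | z35-72 x (array([-10.1,  14.6]), 239)
-13 axis top z 64.7 x [-9.8 14.1] n 247 | z35-72 x (array([-9.8, 15.1]), 251)
-1 axis top z 64.6 x [-9.8 14.1] n 268 | z35-72 x (array([-21.8,  26.1]), 493)
11 axis top z 64.5 x [-9.8 14.2] n 301 | z35-72 x (array([-10.3,  14.6]), 306)
23 axis top z 64.9 x [-9.5 13.9] n 315 | z35-72 x (array([-9.5, 14.4]), 319)
35 axis top z 64.7 x [-9.7 14.2] n 298 | z35-72 x (array([-9.7, 14.3]), 299)
47 axis top z 64.9 x [-9.6 13.9] n 348 | z35-72 x (array([-21.8,  26.3]), 660)
53 axis top z 64.4 x [-9.8 14.3] n 363 | z35-72 x (array([-19.6,  24.7]), 432)
56 axis top z 65.1 x [-9.7 14. ] n 353 | z35-72 x (array([-9.7, 14.2]), 354)
59 axis top z 73.2 x [-15.2  19.9] n 770 | z35-72 x (array([-18.1,  22.8]), 1144)
62 axis top z 73.9 x [-15.   19.9] n 614 | z35-72 x (array([-18.6,  23.2]), 565)
65 axis top z 72.1 x [-15.6  19.2] n 69 | z35-72 x (array([-17.1,  20.5]), 66)
68 axis top z 58.2 x [-3.1 20.2] n 112 | z35-72 x (array([-3.1, 20.2]), 112)
71 axis top z 57.8 x [-24.7  29. ] n 1444 | z35-72 x (array([-24.8,  29. ]), 1777)
74 axis top z 58.2 x [-25.1  29.4] n 834 | z35-72 x (array([-25. ,  29.3]), 956)
77 axis top z 58.6 x [-25.   29.2] n 603 | z35-72 x (array([-25. ,  29.1]), 693)
80 axis top z 58.3 x [-3.   8.1] n 181 | z35-72 x (array([-3. ,  8.1]), 181)
83 axis top z 56.8 x [-3.  8.] n 47 | z35-72 x (array([-3.,  8.]), 47)
```

It's level and seated, with the flange about 6 mm inside the plate. Releasing and backing off.

carry_out --deltas '[{"slide": [0,0,0],"yaw": 0,"hand": 3.0},{"slide": [0,0,0],"yaw": 0,"hand": 3.5},{"slide": [0,0,0],"yaw": 0,"hand": 5.0},{"slide": [0,0,0],"yaw": 0,"hand": 7.0},{"slide": [0,0,0],"yaw": 0,"hand": 7.0}]'

```text
clock: 12.37
tcp_pos: [0.4463, -0.2807, 0.0344]
orientation: [-2.603, -1.758, 0.0]
contact_force: [1.0, -0.7, 0.4]
width: 0.543
```

carry_out --deltas '[{"slide": [0,0,1.0],"yaw": 0,"hand": 7.0},{"slide": [0,0,2.0],"yaw": 0,"hand": 7.0},{"slide": [0,0,2.5],"yaw": 0,"hand": 7.0},{"slide": [0,0,2.5],"yaw": 0,"hand": 7.0},{"slide": [0,0,2.0],"yaw": 0,"hand": 7.0}]'

```text
clock: 12.78
tcp_pos: [0.4467, -0.2814, 0.1371]
orientation: [2.603, 1.756, 0.002]
contact_force: [-0.3, -0.3, -0.4]
width: 0.794
```

carry_out --deltas '[{"slide": [0.9,2.3,0],"yaw": 0,"hand": 7.0},{"slide": [0.9,2.3,0],"yaw": 0,"hand": 7.0},{"slide": [0.9,2.3,0],"yaw": 0,"hand": 7.0},{"slide": [0.9,2.3,0],"yaw": 0,"hand": 7.0},{"slide": [0,0,0],"yaw": 0,"hand": 7.0}]'

```text
clock: 13.2
tcp_pos: [0.4847, -0.1832, 0.1352]
orientation: [-2.596, -1.767, -0.004]
contact_force: [1.1, 0.9, -0.0]
width: 0.803
```

Run:
```python
from h import *
st()
a=np.radians(68.2); e=np.array([np.cos(a),np.sin(a)]); n=np.array([e[1],-e[0]]); O=np.array([.4615,-.2402])
o=env.get_obs()["tcp_pos"]; print("tcp n,e",((o[:2]-O)@n*1000).round(1),((o[:2]-O)@e*1000).round(1))
for cam in("wrist","top"):
    m=env.camera_model(cam); p,d=env.camera(cam); 
    r=(range(384),range(512)) if cam=="wrist" else (range(170,260),range(255,360))
    S=np.array([pt(m,u,v,d[v,u]) for v in r[0] for u in r[1] if d[v,u]>0]); Q=np.c_[(S[:,:2]-O)@n,(S[:,:2]-O)@e,S[:,2]]*1000
    Q=Q[(abs(Q[:,0])<40)&(Q[:,1]>-130)&(Q[:,1]<150)&(Q[:,2]>20)&(Q[:,2]<90)]
    for y in range(-120,140,5):
        q=Q[(Q[:,1]>=y)&(Q[:,1]<y+5)&(abs(Q[:,0])<24)]; q=q[q[:,2]>np.percentile(q[:,2],98)-9] if len(q)>3 else q
        if len(q)>3: print(cam,y,len(q),"x",np.percentile(q[:,0],[2,98]).round(1),"ztop",np.percentile(q[:,2],97).round(1))
    cv2.imwrite(f"pics/{cam}8.png",p)
```

```text
t 13.2 tcp [ 0.4847 -0.1832  0.1352] toolx 68.5 tilt 0.17 F [ 1.13  0.94 -0.01] w 69.8 q [-0.29  0.11  0.64  1.91 -0.08  1.15  0.01]
tcp n,e 0.4 61.5
wrist -55 13 x [-9.6 14.2] ztop 57.6
wrist -50 68 x [-9.5 13.6] ztop 63.3
wrist -45 92 x [-8.4 13.1] ztop 63.6
wrist -40 100 x [-9.4 13.8] ztop 63.5
wrist -35 99 x [-8.3 13.7] ztop 63.5
wrist -30 97 x [-8.4 13.6] ztop 63.7
wrist -25 104 x [-8.3 13.4] ztop 63.7
wrist -20 34 x [-5.5  9.7] ztop 64.6
wrist 0 26 x [-19.2  19.7] ztop 50.5
wrist 5 68 x [-21.   23.9] ztop 58.9
wrist 10 110 x [-9.1 13.8] ztop 63.6
wrist 15 121 x [-8.6 14.7] ztop 63.5
wrist 20 123 x [-9.  14.6] ztop 64.2
wrist 25 125 x [-8.5 14.5] ztop 64.1
wrist 30 128 x [-8.  14.4] ztop 64.0
wrist 35 132 x [-8.9 14.3] ztop 63.6
wrist 40 132 x [-8.9 14.2] ztop 63.9
wrist 45 136 x [-8.8 14.1] ztop 63.6
wrist 50 134 x [-8.8 14. ] ztop 63.7
wrist 55 55 x [-7.8 13. ] ztop 63.8
wrist 60 196 x [-13.7  18.7] ztop 72.6
wrist 65 141 x [-13.7  18. ] ztop 71.8
wrist 70 79 x [-23.8  23.1] ztop 66.3
wrist 75 214 x [-23.7  23.4] ztop 66.5
wrist 80 48 x [-22.7  20.2] ztop 64.8
wrist 85 73 x [-2.5  8.2] ztop 56.7
wrist 90 90 x [-11.8  15.7] ztop 68.4
wrist 95 208 x [-11.7  17.2] ztop 68.9
wrist 100 203 x [-11.7  17. ] ztop 69.2
wrist 105 208 x [-11.7  16.1] ztop 69.0
wrist 110 213 x [-11.7  16.7] ztop 68.9
wrist 115 223 x [-11.6  16. ] ztop 68.9
wrist 120 112 x [-11.6  15.7] ztop 68.2
top -95 5 x [-3.4  6.8] ztop 58.3
top -90 8 x [-5.6  5.5] ztop 61.4
top -85 6 x [-3.7  7.7] ztop 60.5
top -80 7 x [-9.6  7.2] ztop 60.2
top -75 10 x [-8.1 10.1] ztop 65.5
top -70 8 x [-9.1  7.1] ztop 65.8
top 90 8 x [-14.1   9.7] ztop 68.9
top 95 9 x [-8.9  7.9] ztop 71.3
top 100 15 x [-15.1  12.9] ztop 69.0
top 105 14 x [-13.6  13.8] ztop 71.1
top 110 14 x [-14.2  12.4] ztop 69.5
top 115 11 x [-12.8  11.5] ztop 71.0
top 120 4 x [-4.2 13.3] ztop 66.0
```

carry_out --deltas '[{"slide": [0.9,2.1,0],"yaw": -0.004,"hand": 7.0},{"slide": [0.9,2.1,0],"yaw": 0,"hand": 7.0},{"slide": [0,0,0],"yaw": 0,"hand": 7.0},{"slide": [0,0,0],"yaw": 0,"hand": 7.0}]'

```text
clock: 13.63
tcp_pos: [0.5005, -0.1471, 0.1349]
orientation: [2.606, 1.754, -0.0]
contact_force: [-1.1, -0.2, 0.4]
width: 0.803
```

```bash
cat > ne.py <<'E'
from h import *
a=np.radians(68.2); e=np.array([np.cos(a),np.sin(a)]); n=np.array([e[1],-e[0]]); O=np.array([.4615,-.2402])
o=st(); q=(o["tcp_pos"][:2]-O)*1000; f=o["contact_force"][:2]
print("n,e mm",(q@n).round(2),(q@e).round(2),"Fn,Fe",(f@n).round(2),(f@e).round(2))
E
python3 ne.py
```

```text
t 13.63 tcp [ 0.5005 -0.1471  0.1349] toolx 67.9 tilt 0.04 F [-1.13 -0.16  0.39] w 69.9 q [-0.34  0.12  0.61  1.9  -0.07  1.15 -0.08]
n,e mm 1.68 100.92 Fn,Fe -0.99 -0.57
```

carry_out --deltas '[{"slide": [0.19,0.58,-0.8],"yaw": 0,"hand": 7.0},{"slide": [0,0,-1.5],"yaw": 0,"hand": 7.0},{"slide": [0,0,-1.5],"yaw": 0,"hand": 7.0},{"slide": [0,0,-1.5],"yaw": 0,"hand": 7.0},{"slide": [0,0,-1.5],"yaw": 0,"hand": 7.0}]'

```text
clock: 14.05
tcp_pos: [0.5017, -0.1425, 0.0656]
orientation: [2.609, 1.749, -0.001]
contact_force: [-0.4, 0.1, -0.4]
width: 0.801
```

carry_out --deltas '[{"slide": [0,0,-1.5],"yaw": 0,"hand": 7.0},{"slide": [0,0,-1.2],"yaw": 0,"hand": 7.0},{"slide": [0,0,-0.8],"yaw": 0,"hand": 7.0},{"slide": [0,0,0],"yaw": 0,"hand": 7.0},{"slide": [0,0,0],"yaw": 0,"hand": 7.0}]'

```text
clock: 14.47
tcp_pos: [0.5021, -0.1416, 0.0315]
orientation: [2.608, 1.752, -0.001]
contact_force: [-0.7, -0.4, 0.2]
width: 0.804
```

```bash
python3 ne.py
```

```text
t 14.47 tcp [ 0.5021 -0.1416  0.0315] toolx 67.8 tilt 0.04 F [-0.7  -0.44  0.25] w 69.9 q [-0.3   0.26  0.59  1.99 -0.18  0.94 -0.01]
n,e mm 1.11 106.64 Fn,Fe -0.49 -0.67
```

carry_out --deltas '[{"slide": [0,0,0],"yaw": 0.005,"hand": 5.0},{"slide": [0,0,0],"yaw": 0,"hand": 4.0},{"slide": [0,0,0],"yaw": 0,"hand": 3.0},{"slide": [0,0,0],"yaw": 0,"hand": 3.0},{"slide": [0,0,0],"yaw": 0,"hand": 3.0}]' --newtons 5

```text
clock: 14.88
tcp_pos: [0.5027, -0.1411, 0.032]
orientation: [2.602, 1.759, 0.001]
contact_force: [0.1, -0.7, 1.3]
width: 0.51
```

carry_out --deltas '[{"slide": [0,0,0],"yaw": 0,"hand": 3.0},{"slide": [0,0,0],"yaw": 0,"hand": 3.0},{"slide": [0,0,0],"yaw": 0,"hand": 3.0}]'

```text
clock: 15.13
tcp_pos: [0.5027, -0.1411, 0.0318]
orientation: [2.602, 1.759, 0.001]
contact_force: [0.7, 0.4, 0.3]
width: 0.41
```

```bash
python3 ne.py
```

```text
t 15.13 tcp [ 0.5027 -0.1411  0.0318] toolx 68.1 tilt 0.04 F [0.68 0.4  0.29] w 35.7 q [-0.3   0.26  0.59  1.99 -0.18  0.94 -0.01]
n,e mm 1.42 107.34 Fn,Fe 0.48 0.62
```

The knob is gripped with almost no side force. Squeezing to 50 N and pulling slowly along the cradle's axis until the flange bears on the plate.

carry_out --deltas '[{"slide": [0,0,0],"yaw": 0,"hand": 3.0},{"slide": [0,0,0],"yaw": 0,"hand": 3.0},{"slide": [0,0,0],"yaw": 0,"hand": 3.0}]' --newtons 50

```text
clock: 15.38
tcp_pos: [0.5027, -0.1411, 0.0317]
orientation: [2.602, 1.759, 0.001]
contact_force: [1.4, -0.3, 0.4]
width: 0.4
```

carry_out --deltas '[{"slide": [0.037,0.093,0],"yaw": 0,"hand": 3.0},{"slide": [0.037,0.093,0],"yaw": 0,"hand": 3.0},{"slide": [0,0,0],"yaw": 0,"hand": 3.0},{"slide": [0,0,0],"yaw": 0,"hand": 3.0}]'

```text
clock: 15.72
tcp_pos: [0.5032, -0.1396, 0.0316]
orientation: [2.602, 1.759, -0.0]
contact_force: [0.5, -2.0, 0.0]
width: 0.4
```

```bash
python3 ne.py
```

```text
t 15.72 tcp [ 0.5032 -0.1396  0.0316] toolx 68.1 tilt 0.04 F [ 0.55 -1.97  0.01] w 34.8 q [-0.31  0.26  0.59  1.99 -0.18  0.94 -0.01]
n,e mm 1.36 108.94 Fn,Fe 1.24 -1.63
```

carry_out --deltas '[{"slide": [0.037,0.093,0],"yaw": 0,"hand": 3.0},{"slide": [0.037,0.093,0],"yaw": 0,"hand": 3.0},{"slide": [0,0,0],"yaw": 0,"hand": 3.0}]'

```text
clock: 15.97
tcp_pos: [0.5041, -0.1372, 0.0316]
orientation: [2.602, 1.76, 0.0]
contact_force: [1.4, -0.9, 0.6]
width: 0.393
```

```bash
python3 ne.py
```

```text
t 15.97 tcp [ 0.5041 -0.1372  0.0316] toolx 68.1 tilt 0.02 F [ 1.43 -0.89  0.61] w 34.2 q [-0.31  0.26  0.59  1.99 -0.18  0.94 -0.01]
n,e mm 1.3 111.44 Fn,Fe 1.66 -0.3
```

carry_out --deltas '[{"slide": [0.037,0.093,0],"yaw": 0,"hand": 3.0},{"slide": [0.037,0.093,0],"yaw": 0,"hand": 3.0},{"slide": [0,0,0],"yaw": 0,"hand": 3.0}]'

```text
clock: 16.22
tcp_pos: [0.5047, -0.1356, 0.0317]
orientation: [2.602, 1.759, -0.0]
contact_force: [0.8, -2.0, 0.7]
width: 0.399
```

```bash
python3 ne.py
```

```text
t 16.22 tcp [ 0.5047 -0.1356  0.0317] toolx 68.1 tilt 0.03 F [ 0.84 -2.02  0.72] w 34.7 q [-0.31  0.26  0.59  1.99 -0.18  0.94 -0.02]
n,e mm 1.28 113.2 Fn,Fe 1.53 -1.56
```

carry_out --deltas '[{"slide": [0.037,0.093,0],"yaw": 0,"hand": 3.0},{"slide": [0,0,0],"yaw": 0,"hand": 3.0}]'

```text
clock: 16.38
tcp_pos: [0.5048, -0.1355, 0.0316]
orientation: [2.602, 1.758, -0.001]
contact_force: [0.7, -4.9, 1.7]
width: 0.402
```

```bash
python3 ne.py|tail -1
```

```text
n,e mm 1.3 113.26 Fn,Fe 2.48 -4.31
```

carry_out --deltas '[{"slide": [0.037,0.093,0],"yaw": 0,"hand": 3.0},{"slide": [0,0,0],"yaw": 0,"hand": 3.0}]'

```text
clock: 16.55
tcp_pos: [0.505, -0.1349, 0.0316]
orientation: [2.602, 1.758, -0.002]
contact_force: [0.4, -5.5, -0.6]
width: 0.401
```

```bash
python3 ne.py|tail -1
```

```text
n,e mm 1.32 113.93 Fn,Fe 2.4 -4.95
```

carry_out --deltas '[{"slide": [0.037,0.093,0],"yaw": 0,"hand": 3.0},{"slide": [0,0,0],"yaw": 0,"hand": 3.0}]'

```text
clock: 16.72
tcp_pos: [0.5054, -0.1341, 0.0316]
orientation: [2.602, 1.758, -0.002]
contact_force: [0.4, -6.3, 1.6]
width: 0.404
```

```bash
python3 ne.py|tail -1
```

```text
n,e mm 1.32 114.81 Fn,Fe 2.67 -5.71
```

carry_out --deltas '[{"slide": [0.037,0.093,0],"yaw": 0,"hand": 3.0},{"slide": [0,0,0],"yaw": 0,"hand": 3.0}]'

```text
clock: 16.88
tcp_pos: [0.5057, -0.1332, 0.0316]
orientation: [2.603, 1.757, -0.002]
contact_force: [0.2, -5.7, 0.8]
width: 0.401
```

```bash
python3 ne.py|tail -1
```

```text
n,e mm 1.29 115.73 Fn,Fe 2.29 -5.22
```

The flange bears at e ≈ 113.3 mm, where the force jumps and then holds at about 5.5 N, as expected. The target is therefore e ≈ 153.3.

carry_out --deltas '[{"slide": [0.09,0.18,0],"yaw": 0,"hand": 3.0},{"slide": [0.08,0.18,0],"yaw": 0,"hand": 3.0},{"slide": [0.074,0.186,0],"yaw": 0,"hand": 3.0},{"slide": [0.074,0.186,0],"yaw": 0,"hand": 3.0},{"slide": [0.074,0.186,0],"yaw": 0,"hand": 3.0}]'

```text
clock: 17.3
tcp_pos: [0.5092, -0.1245, 0.0315]
orientation: [2.603, 1.757, -0.003]
contact_force: [-1.0, -6.8, 1.8]
width: 0.4
```

```bash
python3 ne.py
```

```text
t 17.3 tcp [ 0.5092 -0.1245  0.0315] toolx 68.0 tilt 0.14 F [-0.98 -6.76  1.84] w 34.8 q [-0.33  0.27  0.58  1.98 -0.18  0.94 -0.05]
n,e mm 1.31 125.12 Fn,Fe 1.59 -6.64
```

carry_out --deltas '[{"slide": [0.074,0.186,0],"yaw": 0,"hand": 3.0},{"slide": [0.074,0.186,0],"yaw": 0,"hand": 3.0},{"slide": [0.074,0.186,0],"yaw": 0,"hand": 3.0},{"slide": [0.074,0.186,0],"yaw": 0,"hand": 3.0},{"slide": [0.074,0.186,0],"yaw": 0,"hand": 3.0}]'

```text
clock: 17.72
tcp_pos: [0.5127, -0.1158, 0.0315]
orientation: [2.603, 1.756, -0.004]
contact_force: [-1.1, -7.9, 1.6]
width: 0.402
```

```bash
python3 ne.py
```

```text
t 17.72 tcp [ 0.5127 -0.1158  0.0315] toolx 68.0 tilt 0.18 F [-1.07 -7.85  1.6 ] w 35.0 q [-0.34  0.27  0.57  1.98 -0.18  0.94 -0.06]
n,e mm 1.33 134.56 Fn,Fe 1.93 -7.69
```

carry_out --deltas '[{"slide": [0.074,0.186,0],"yaw": 0,"hand": 3.0},{"slide": [0.074,0.186,0],"yaw": 0,"hand": 3.0},{"slide": [0.074,0.186,0],"yaw": 0,"hand": 3.0},{"slide": [0.074,0.186,0],"yaw": 0,"hand": 3.0},{"slide": [0.074,0.186,0],"yaw": 0,"hand": 3.0}]'

```text
clock: 18.13
tcp_pos: [0.5162, -0.107, 0.0314]
orientation: [2.603, 1.756, -0.005]
contact_force: [-1.2, -8.4, 1.9]
width: 0.399
```

carry_out --deltas '[{"slide": [0.074,0.186,0],"yaw": 0,"hand": 3.0},{"slide": [0.074,0.186,0],"yaw": 0,"hand": 3.0},{"slide": [0.074,0.186,0],"yaw": 0,"hand": 3.0},{"slide": [0.074,0.186,0],"yaw": 0,"hand": 3.0},{"slide": [0,0,0],"yaw": 0,"hand": 3.0}]'

```text
clock: 18.55
tcp_pos: [0.5191, -0.0995, 0.0314]
orientation: [2.603, 1.756, -0.005]
contact_force: [-0.8, -8.4, 2.1]
width: 0.4
```

```bash
python3 ne.py
python3 - <<'E'
from h import *
p,d=env.camera("wrist"); np.savez("pics/w9.npz",p=p,d=d); s,_=env.camera("scene")
out=np.vstack([cv2.resize(p,(533,400))[:, :], cv2.resize(s[190:250,230:310],(533,200),interpolation=cv2.INTER_CUBIC)])
cv2.imwrite("pics/v9.png",out)
E
```

```text
t 18.55 tcp [ 0.5191 -0.0995  0.0314] toolx 68.0 tilt 0.22 F [-0.81 -8.41  2.06] w 34.8 q [-0.37  0.27  0.57  1.97 -0.18  0.94 -0.1 ]
n,e mm 1.28 152.05 Fn,Fe 2.37 -8.11
```

View pics/v9.png

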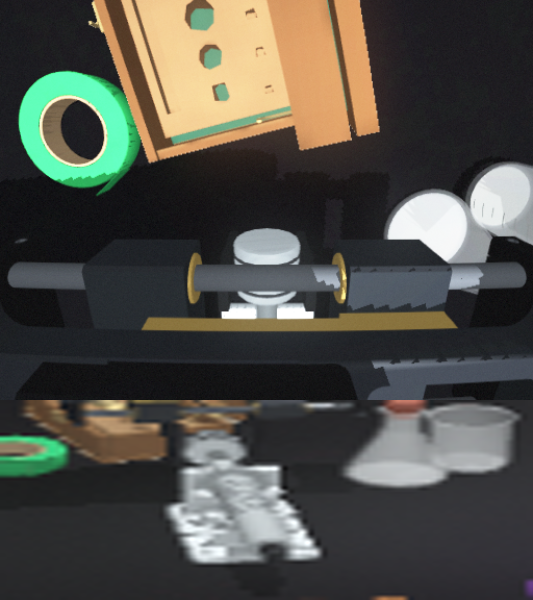

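The wrist view shows the knob in the pads at (267,245), well short of the tape and the case. I'll add the last 1.3 mm, then check for knob slip and that the barrel is still seated.

carry_out --deltas '[{"slide": [0.05,0.12,0],"yaw": 0,"hand": 3.0},{"slide": [0,0,0],"yaw": 0,"hand": 3.0},{"slide": [0,0,0],"yaw": 0,"hand": 3.0}]'

```text
clock: 18.9
tcp_pos: [0.5195, -0.0986, 0.0314]
orientation: [2.603, 1.756, -0.006]
contact_force: [-1.2, -9.6, 1.9]
width: 0.402
```

```bash
python3 ne.py
python3 - <<'E'
from h import *
a=np.radians(68.2); e=np.array([np.cos(a),np.sin(a)]); n=np.array([e[1],-e[0]]); O=np.array([.4615,-.2402])
for cam in("wrist","scene","top"):
    m=env.camera_model(cam); p,d=env.camera(cam); np.savez(f"pics/{cam}10.npz",p=p,d=d)
    r=(range(384),range(512)) if cam=="wrist" else (range(160,270),range(220,350))
    S=np.array([list(pt(m,u,v,d[v,u]))+[p[v,u].mean()] for v in r[0] for u in r[1] if d[v,u]>0]); Q=np.c_[(S[:,:2]-O)@n,(S[:,:2]-O)@e,S[:,2],S[:,3]/1000]*1000
    Q=Q[(abs(Q[:,0])<24)&(Q[:,1]>-130)&(Q[:,1]<185)&(Q[:,2]>25)&(Q[:,2]<76)]
    for y in range(-120,185,4):
        q=Q[(Q[:,1]>=y)&(Q[:,1]<y+4)]
        if len(q)<3: continue
        t=q[q[:,2]>np.percentile(q[:,2],97)-6]
        print(cam,y,len(q),"x",np.percentile(t[:,0],[2,98]).round(1),"ztop",np.percentile(t[:,2],95).round(1),"grey",t[:,3].mean().round())
E
```

```text
t 18.9 tcp [ 0.5195 -0.0986  0.0314] toolx 68.0 tilt 0.23 F [-1.24 -9.59  1.89] w 35.0 q [-0.37  0.27  0.56  1.97 -0.18  0.94 -0.1 ]
n,e mm 1.27 153.01 Fn,Fe 2.41 -9.37
wrist 116 11 x [-3.6  7.3] ztop 54.0 grey 148.0
wrist 120 93 x [-3.5  7.3] ztop 56.6 grey 166.0
wrist 124 102 x [-3.5  7.2] ztop 56.5 grey 170.0
wrist 128 46 x [-2.3  6.6] ztop 56.7 grey 184.0
wrist 136 104 x [-9.1 14.1] ztop 67.4 grey 204.0
wrist 140 292 x [-10.   13.8] ztop 68.3 grey 204.0
wrist 144 190 x [-15.4  19.3] ztop 75.9 grey 48.0
wrist 148 16 x [-15.4  19.4] ztop 75.6 grey 46.0
wrist 152 7 x [-15.5  19.2] ztop 56.0 grey 92.0
wrist 156 84 x [-16.   19.9] ztop 61.6 grey 119.0
wrist 160 427 x [-11.1  19.7] ztop 68.1 grey 191.0
wrist 164 2373 x [-23.6  23.6] ztop 72.7 grey 137.0
wrist 168 21 x [-6.6 10.7] ztop 66.0 grey 184.0
scene -96 5 x [5.5 5.5] ztop 58.6 grey 67.0
scene -92 6 x [-0.9  9.8] ztop 55.5 grey 71.0
scene -88 4 x [0.1 6.8] ztop 57.4 grey 61.0
scene -84 4 x [1.  7.9] ztop 61.0 grey 93.0
scene -80 6 x [1.6 8.2] ztop 59.4 grey 128.0
scene -76 9 x [-5.1 12.2] ztop 62.1 grey 169.0
scene -72 7 x [-0.9 
[... 3461 characters left out ...]
top 63.3 grey 195.0
top 36 10 x [-7.8  9.3] ztop 64.8 grey 166.0
top 40 12 x [-10.1  10.7] ztop 62.9 grey 185.0
top 44 17 x [-11.1   9.6] ztop 65.7 grey 179.0
top 48 20 x [-6.2  4.1] ztop 65.6 grey 174.0
top 52 14 x [-16.8   9. ] ztop 63.2 grey 192.0
top 56 9 x [-9.4  7.3] ztop 64.9 grey 183.0
top 60 8 x [-8.1  6.4] ztop 65.7 grey 196.0
top 64 11 x [-6.6 13.6] ztop 72.0 grey 189.0
top 68 19 x [-14.9  11.8] ztop 72.3 grey 167.0
top 72 19 x [-23.5  21.3] ztop 69.8 grey 245.0
top 76 20 x [-21.8  20. ] ztop 67.4 grey 222.0
top 80 4 x [-1.5  4.6] ztop 56.9 grey 210.0
top 84 4 x [-3.8  2.9] ztop 55.8 grey 197.0
top 88 5 x [-5.3  4.8] ztop 56.0 grey 187.0
top 92 3 x [-3.2  3.4] ztop 56.7 grey 168.0
```

The checks agree:
- **Pull force:** 9.4 N, against 8 + 1.5 N expected at 40 mm.
- **Travel:** the hand has moved 39.7 mm since the flange began to bear.
- **Knob:** no visible slip in the pads.
- **Barrel:** level, with its top at about 64 mm all along.

Handing in.

```bash
python3 -c "
from bench import env
print(env.job_done())"; python3 ne.py
```

```text
the job is handed in; nothing more can be done
None
the job is handed in; nothing more can be done
```

The syringe is lying in the cradle and the plunger is drawn out about 40 mm. The arm is still holding it there with 50 N of grip. I handed the job in at about 19 s on the robot's clock.

**How it was done:** I gripped the upper barrel, moved the syringe 4 cm clear of the rack and tipped it over on its knob. I then carried it over the weight case, lowered it into the V saddles and let go. After that I took the knob and pulled it straight out along the cradle's axis.

**Last checks:**
- **Draw:** the hand moved 39.7 mm after the flange began to bear on the plate. The pull read 9.4 N, against about 9.5 N expected at 40 mm, and the knob's end face was where a slip-free grip puts it.
- **Barrel:** it lay level in both saddles, its top about 64 mm high, with the flange against the slotted plate.

**What did not go cleanly or was not confirmed:**
- During the lowering the barrel tilted nose-down by about 3.5°. I corrected this before letting go.
- About 2.4 N of sideways force remained on the tool during the pull; part of this may be sensor offset.
- I never saw the dark ring on the rod, so the 40 mm rests on arm travel and force only.
- The last pictures showed the tape, case and flask standing, and I noticed no contact with them. I did not measure any of the four items again, and did not check the bottle or the vial after the pull.

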